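Pack and close the haul kit tin

TASK

Pack the haul kit: lay the one sound carabiner (closed gate) flat in the tin's big cell, stand the smaller pulley boss-up in the tin's far left small cell (seen from the robot) and the brass swivel eye upright in the far right one, all before closing. Then put on the lid that fits, fully home, its grip bar standing up. Leave the two damaged carabiners and the bigger pulley where they lie, and keep the lid that does not fit well away from the tin.

Things in the scene. Friction and masses are not known exactly. Their poses are not given: they have to be found in the camera images.
- box: open metal tin, fixed; outer 168 (x) x 146 (y) x 45 mm high, walls and floor 3 mm; origin: centre of underside. Dividers 15 mm high make 3 cells: big, 92 (x) x 140 (y), centred at x -35, y 0 (the carabiner lies lengthwise along y, either way round); two small, 67 x 68: pulley's (far left) centred at x 47.5, y 36, swivel's at x 47.5, y -36 mm. Turned within 0.2 rad of the robot's axes
- carabiner: black carabiner lying flat, a ring of 11 mm round bar, 92 mm long (its x) by 52 mm wide (its y), 11 mm thick; origin: middle of its underside; straight spine on its -y side, gate side at +y, closed by a straight gate all round: the sound one, to be packed. 90 g
- carabiner_no_gate: black carabiner lying flat, a ring of 11 mm round bar, 92 mm long (its x) by 52 mm wide (its y), 11 mm thick; origin: middle of its underside; straight spine on its -y side, gate side at +y, where the gate is missing and leaves a gap of about 50 mm: stays out
- carabiner_bent: black carabiner lying flat, a ring of 11 mm round bar, 92 mm long (its x) by 52 mm wide (its y), 11 mm thick; origin: middle of its underside; straight spine on its -y side, gate side at +y, where the gate is bent slantwise into the middle and leaves the side open: stays out
- pulley: the smaller silver pulley wheel, lying flat: grooved wheel 46 mm across and 18 mm thick with a steel axle boss 16 mm across standing up from its middle to 32 mm height; origin: centre of its underside, z up. To be packed, about 90 g
- pulley_big: the bigger silver pulley wheel, 74 mm across, else the same shape: stays out
- swivel: brass swivel eye standing on its foot: round foot 36 mm across and 10 mm high, a neck, and on it an upright ring eye 26 mm across (in its x), 8 mm thick (in its y), centred 27 mm and topping out 40 mm above the origin; origin: centre of the foot's underside. To be packed, about 110 g
- lid: lid that fits, 200 g: metal sheet 180 (x) x 158 (y) mm, 10 to 13 mm above its origin; black grip bar on top 14 (x) x 70 (y), from 13 to 38 mm up; stands on four 10 mm round-ended corner lugs that enter the tin's mouth with 3.5 mm play each side. Origin: centre, at the lug ends. Home: origin 35 mm above the tin's origin, x along the tin's x (either way round), sheet on the rim
- lid_small: lid of another, smaller tin: metal sheet 150 (x) x 128 (y) mm, smaller than this tin's mouth both ways; the same lugs, grip bar, heights and origin as the other lid. Does not fit
Things that resemble listed ones, but are neither listed nor needed, are in the scene too. Leave any red or turquoise look-alike of the pulley alone.

How it is judged:
By the outcome, as a careful person would: the job done as asked, in the order asked, and still so for the second after the job is handed in, with the robot touching nothing.
It also fails if it takes over 112 s, if anything falls off the work surface, if the arm or the gripper's body presses on something with over 40 N, if the wrist force passes 120 N, or if a joint passes its speed limit or range.

ROBOT

A 7-joint arm with a two-finger parallel gripper is mounted at the origin on the work surface. World frame = base frame: x ahead of the robot, y to its left, z up, the work surface at z = 0. Lengths are in m, angles in rad, forces in N, time in s.
With the tool pointing down it reaches from about 0.425 to 0.925 m from the base axis. Payload 6.8 kg.
Tool frame: the origin (TCP) lies on the centre line of the jaws, within the pads' length; the fingertips stand 11 mm ahead of it and the grasp point (between the pads) lies 8 mm behind it; z points along the fingers, y is the direction in which the jaws open and shut (so a half turn about z gives the same grasp; the last joint's range is limited). The gripper opens to 85 mm and grips with 20 to 120 N. Pads are 22 mm wide; open, the fingers measure 114 mm over their backs; the gripper's body (76 mm by 85 mm) begins 54 mm behind the grasp point. The pads swing forward as they close: fully open they stand 13 mm farther back than shut.
Start: joints at [1.011, 0.477, 0.022, 1.555, -0.011, 1.109, -0.083], TCP at [0.295, -0.607, 0.242] pointing down, gripper open.
Joint ranges: [-2.96, 2.96], [-0.34, 2.1], [-1.41, 1.46], [0.24, 2.44], [-1.37, 4.51], [0.17, 1.92], [-2.96, 2.96]. Speed limits (rad/s): [2.39, 2.39, 3.14, 3.14, 3.14, 3.14, 3.14].

INTERFACE

Orientations are given as a rotation vector (axis times angle).
In Python, from bench import r gives the robot as it stands.
- The arm moves only by the tool send_rows, never from a script. Its argument "deltas" is a list of rows, each a list of 7 numbers: the opening, from 0 (shut) to 1 (fully open), then the shift along the tool's x, y, z as a fraction of full scale, then the turn, a rotation vector about the tool's x, y, z as a fraction of full scale. In form: [[hand, x, y, z, ax, ay, az], ...]. A call has 1 to 20 rows; each row is the pose to reach, as a shift and turn from the pose commanded when the call began, along the tool's axes at that moment, turning the shorter way round; what a row does not reach only later rows make up. Full scale, the value 1, is 150 mm for a shift and 180 degrees for a turn. A row lasts 1/12 s, in which the tool goes at most 41.7 mm and 7.16 degrees, less where a joint would pass 70% of its speed; a pose out of reach is approached as far as the arm can. A call with a number of a shift or a turn outside -1 to 1 is refused whole. A call with a gripper value outside its range is refused whole. The fingers move at their own pace and stop on an object; "squeeze" is the grip in N (left out, the last holds). Time passes only in rows, so rows that repeat a pose let the fingers close. It gives the time, the measured TCP pose, the force and the opening at its end, in the units of the state.
- r.get_obs(): the state, without advancing time (a new reading comes with each control period).
- r.grab_frame(name): name is "side" or "top" or "wrist"; returns a dict with "pixels" (420x560x3 uint8, red, green, blue), "camera_matrix" (3x3 intrinsics, pixels), "dist_coeffs" ([k1, k2, p1, p2, k3] as OpenCV has them; the pictures are not rectified), "rvec" (rotation vector, rad) and "tvec" (3), from world to camera coordinates, as OpenCV has them. Camera axes: x right, y down, z forward; pixel columns grow to the right and rows downward; lengths in m; the calibration is good to about 2 mm. A picture is of the moment at which its call begins. There is no depth.
- r.hand_in(): hands the job in, once; it reports no verdict.
The state is a dict: "clock": time; "joints": joint angles; "qvel": joint speeds; "tau": joint torques, N m; "tcp_pos": TCP position; "orientation": TCP orientation; "contact_force": force on the tool from outside, world axes, zero at the start; "moment": the same for the moment, N m; "grip_width": finger opening in m.
Only numpy, scipy, OpenCV 4.12 (cv2) and the standard library are available. Lean on these libraries where they do the work, as an engineer would, in place of code of your own. Each camera call takes 0.05 s, during which the arm holds its last target. There are 200 camera calls.

## Working session

There is one attempt and no reset: what is moved stays moved. The work goes in short steps, Python scripts to look and compute and a tool call to move; the robot and the scene stay as the last step left them, time stands still between calls to the robot, and variables do not carry over. Pictures are saved under pics/ and viewed, about 12 in all and at most 16, crops included, and the job is handed in when it is done.

Besides the shell and the picture viewer there is one more tool, called after "Call:" as a command line: name --pt "numbers of a row" for each row, then --argument value for the rest. send_rows: Moves the arm, as the interface text tells. Shift numbers are shares of 150 mm and turn numbers shares of 180 degrees, none past 1 either way. Its arguments: {"type":"object","properties":{"deltas":{"type":"array","items":{"type":"array","items":{"type":"number"}}},"squeeze":{"type":"number"}},"required":["deltas"]}

```bash
mkdir -p pics; ls; cat > h.py <<'E'
import numpy as np, cv2
from bench import r
from scipy.spatial.transform import Rotation as R
def grab(n,save=None):
    f=r.grab_frame(n); f={k:np.array(v) for k,v in f.items()}
    if save: cv2.imwrite('pics/'+save,cv2.cvtColor(f['pixels'],cv2.COLOR_RGB2BGR))
    np.savez('%s.npz'%n,**f); return f
def load(n): return dict(np.load('%s.npz'%n))
def ray(f,uv,z):
    p=cv2.undistortPoints(np.array(uv,float).reshape(-1,1,2),f['camera_matrix'],f['dist_coeffs'])[:,0]
    M=cv2.Rodrigues(f['rvec'])[0]; d=np.c_[p,np.ones(len(p))]@M; c=-M.T@f['tvec'].ravel()
    return c+d*((z-c[2])/d[:,2])[:,None]
def proj(f,P): return cv2.projectPoints(np.array(P,float).reshape(-1,1,3),f['rvec'],f['tvec'],f['camera_matrix'],f['dist_coeffs'])[0][:,0]
E
python3 - <<'E'
from h import *
for n in ['top','side','wrist']:
    f=grab(n,n+'0.png'); M=cv2.Rodrigues(f['rvec'])[0]; print(n,-M.T@f['tvec'].ravel(),M[2])
print(r.get_obs())
a=[cv2.imread('pics/%s0.png'%n) for n in ('top',)]
cv2.imwrite('pics/topx.png',cv2.resize(a[0],(800,600),interpolation=cv2.INTER_CUBIC))
E
```

```text
pics
top [0.40242223 0.00830922 1.25266671] [ 0.09649225 -0.00264137 -0.99533023]
side [0.23515605 0.65965318 0.71967764] [ 0.31265661 -0.65290105 -0.68990293]
wrist [ 0.36712573 -0.57166285  0.37368372] [-0.27944722 -0.13471249 -0.95066387]
{'clock': 0.15, 'joints': array([ 1.01087893,  0.47765025,  0.02238366,  1.55620304, -0.01149767,
        1.10929553, -0.08308501]), 'qvel': array([ 0.00159923, -0.00377135,  0.0003941 , -0.00217686, -0.00045904,
       -0.00079912,  0.00038555]), 'tau': array([ 2.99881074e-03, -5.96923685e+01,  1.61005955e+00, -2.81491810e+01,
        1.25819902e-02,  6.58679244e-03,  8.89778960e-06]), 'tcp_pos': array([ 0.29449181, -0.60688981,  0.24153192]), 'orientation': array([-3.06044247e+00, -7.03389093e-01,  6.83778475e-04]), 'contact_force': array([ 0.66286431,  0.47317149, -0.238401  ]), 'moment': array([ 0.01667097, -0.00110197, -0.00456166]), 'grip_width': 0.08572659034498903}
```

View pics/topx.png

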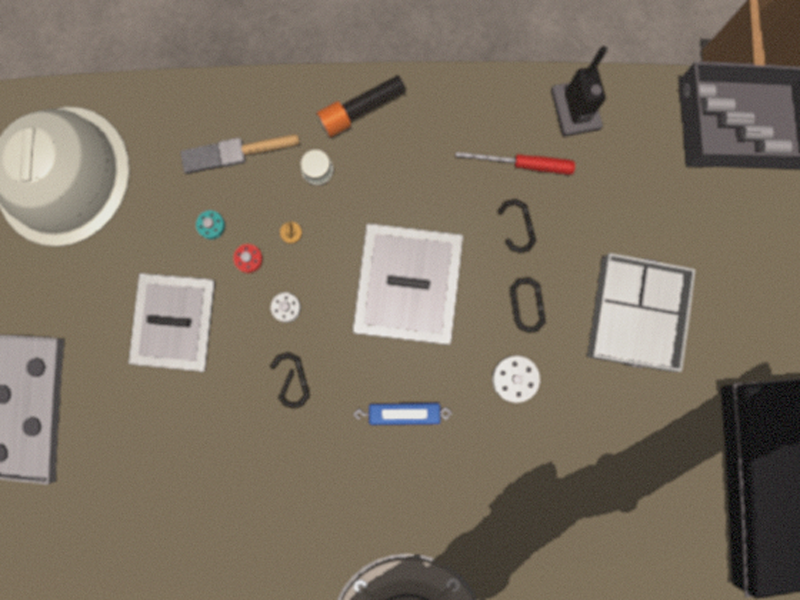

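View pics/side0.png

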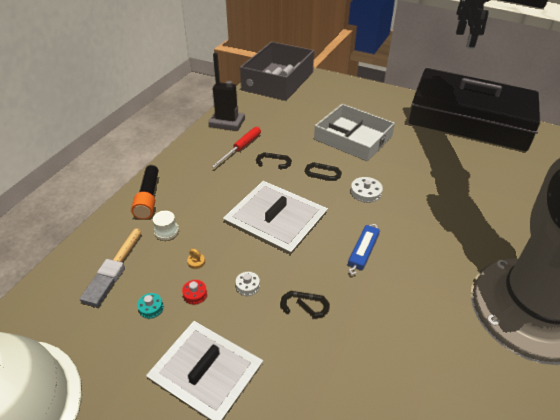

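Candidates (zoomed top px): carabiners are (527,305) closed ring = sound, (517,226) open gap = no gate, (290,380) slanted gate = bent. Silver pulleys are (285,306) small and (517,379) big; red (248,258) and turquoise (210,224) are decoys. Swivel is (290,232) brass. The fitting lid is (409,284) and the small one (172,322). The tin is at (641,312).

```bash
python3 - <<'E'
from h import *
f=load('top'); im=f['pixels']; hsv=cv2.cvtColor(im,cv2.COLOR_RGB2HSV)
s=0.7
def comp(mask,u,v,w,z,name):
    u,v,w=[int(a*s) for a in (u,v,w)]
    m=np.zeros_like(mask); m[v-w:v+w,u-w:u+w]=mask[v-w:v+w,u-w:u+w]
    cs,_=cv2.findContours(m,cv2.RETR_EXTERNAL,cv2.CHAIN_APPROX_NONE)
    c=max(cs,key=cv2.contourArea); p=ray(f,c.reshape(-1,2),z)[:,:2]
    rc=cv2.minAreaRect((p*1000).astype(np.float32)); print(name,np.round(rc[0],1),np.round(rc[1],1),round(rc[2],1), 'circ',np.round(cv2.minEnclosingCircle((p*1000).astype(np.float32))[0],1))
V=hsv[...,2]; S=hsv[...,1]
dark=((V<60)*255).astype(np.uint8); light=((V>130)&(S<60)).astype(np.uint8)*255
br=((S>140)&(V>100)).astype(np.uint8)*255
comp(dark,527,305,38,.0055,'carab'); comp(dark,517,226,38,.0055,'nogate'); comp(dark,290,380,40,.0055,'bent')
comp(light,285,306,25,.018,'pulley'); comp(light,517,379,35,.018,'big')
comp(br,290,232,18,.012,'swivel')
comp(light,409,284,75,.013,'lid'); comp(dark,409,284,40,.038,'lidbar')
comp(light,172,322,60,.013,'small'); comp(light,641,312,70,.045,'tin')
g=cv2.imread('pics/top0.png')
A=cv2.resize(g[130:280,330:500],(680,600),interpolation=cv2.INTER_CUBIC); cv2.imwrite('pics/c1.png',A)
E
```

```text
carab [ 533.4 -187.7] [38.4 77.6] 63.7 circ [ 528.9 -195.7]
nogate [ 628.6 -205.9] [17.4 41.2] 52.0 circ [ 633.2 -200. ]
bent [388.8 182.7] [50.3 44.8] 42.2 circ [393.4 180.7]
pulley [525.1 194. ] [49.1 48.8] 89.4 circ [524.7 193. ]
big [ 404.2 -179.1] [78.1 78.4] 44.2 circ [ 404.1 -179.2]
swivel [647.  183.9] [30.9 28.7] 89.1 circ [648.  184.4]
lid [561.7  -6.9] [164.3 186.7] 82.4 circ [561.7  -7.6]Traceback (most recent call last):
  File "<stdin>", line 16, in <module>
  File "<stdin>", line 8, in comp
ValueError: max() iterable argument is empty
```

```bash
python3 - <<'E'
from h import *
f=load('top'); im=f['pixels']; hsv=cv2.cvtColor(im,cv2.COLOR_RGB2HSV)
s=0.7
V=hsv[...,2]; S=hsv[...,1]
print(V[203:203+12:2,360],np.median(V[100:110,200:210]),V[196:200,280:290])
def comp(mask,u,v,w,z,name):
    u,v,w=[int(a*s) for a in (u,v,w)]
    m=np.zeros_like(mask); m[v-w:v+w,u-w:u+w]=mask[v-w:v+w,u-w:u+w]
    cs,_=cv2.findContours(m,cv2.RETR_EXTERNAL,cv2.CHAIN_APPROX_NONE)
    if not cs: print(name,'none'); return
    c=max(cs,key=cv2.contourArea); p=ray(f,c.reshape(-1,2),z)[:,:2]
    rc=cv2.minAreaRect((p*1000).astype(np.float32)); print(name,np.round(rc[0],1),np.round(rc[1],1),round(rc[2],1))
dark=((V<84)*255).astype(np.uint8); light=((V>130)&(S<60)).astype(np.uint8)*255
for d in (72,84):
  dark=((V<d)*255).astype(np.uint8)
  comp(dark,527,305,38,.0055,'carab');comp(dark,517,226,38,.0055,'nogate');comp(dark,409,284,40,.038,'lidbar');comp(dark,172,322,40,.038,'smallbar')
comp(light,172,322,60,.013,'small'); comp(light,641,312,75,.045,'tin')
g=cv2.imread('pics/top0.png')
A=cv2.resize(g[130:280,330:500],(680,600),interpolation=cv2.INTER_CUBIC); cv2.imwrite('pics/c1.png',A)
E
```

```text
[62 56 63 54 47 58] 125.0 [[79 83 79 74 78 78 74 73 70 75]
 [85 82 80 83 84 81 84 83 78 83]
 [77 74 81 81 78 84 82 88 80 83]
 [89 83 73 77 76 77 77 73 78 75]]
carab [ 525.1 -202.2] [88.6 50. ] 7.3
nogate [ 656.6 -189. ] [89.4 48.3] 12.3
lidbar [560.4 -33.5] [0. 0.] 0.0
smallbar [502.  378.5] [67.4  9.2] 83.9
carab [ 524.8 -202.6] [90.6 51. ] 8.0
nogate [ 656.9 -189. ] [90. 50.] 12.8
lidbar [560.  -7.] [62. 10.] 82.6
smallbar [502.8 378.3] [67.6 11.1] 84.4
small [503.6 382.9] [133.2 156.5] 84.5
tin [ 506.4 -388.5] [151. 176.] 79.2
```

View pics/c1.png

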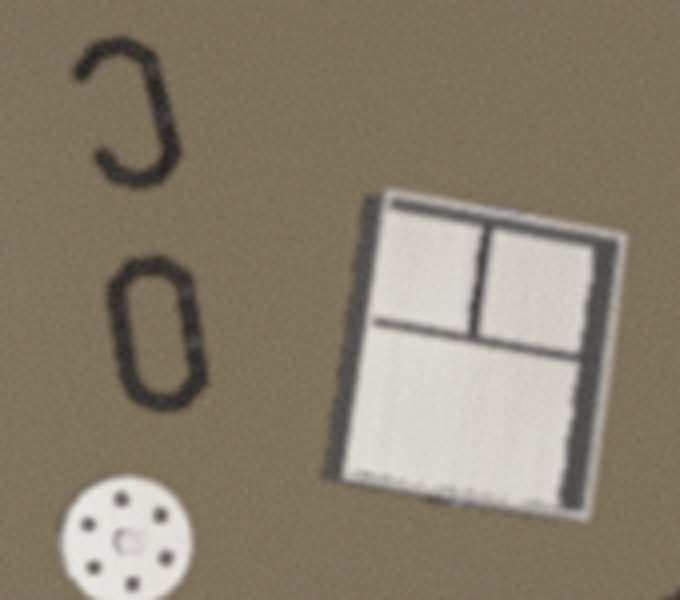

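Crop: closed ring at crop (157,332) is the sound carabiner, the gap one is at (130,112), and the tin is turned about −11°. Start moving.

Call:
send_rows --pt "1 1 -0.69 0 0 0 0.144" --pt "1 1 -0.69 0 0 0 0.144" --pt "1 1 -0.69 0 0 0 0.144" --pt "1 1 -0.69 0 0 0 0.144" --pt "1 1 -0.69 0 0 0 0.144" --pt "1 1 -0.69 0 0 0 0.144" --pt "1 1 -0.69 0 0 0 0.144"

```text
clock: 0.73
tcp_pos: [0.3851, -0.4477, 0.2423]
orientation: [-3.141, -0.004, 0.0]
contact_force: [-0.7, -0.0, 0.5]
grip_width: 0.0856
```

```bash
cat >> h.py <<'E'
def to(p,psi,frm=None):
    """delta numbers (units of the moves) from measured pose to TCP p, pointing down, tool x at psi deg"""
    o=r.get_obs(); T=R.from_rotvec(o['orientation']); 
    a=np.radians(psi); Rt=R.from_matrix(np.array([[np.cos(a),np.sin(a),0],[np.sin(a),-np.cos(a),0],[0,0,-1]]))
    d=T.inv().apply(np.array(p)-o['tcp_pos'])/.15; w=(T.inv()*Rt).as_rotvec()/np.pi
    print('at',np.round(o['tcp_pos'],4),'shift',np.round(d,3),'turn',np.round(w,4),'t',round(o['clock'],2),'w',round(o['grip_width'],4),'F',np.round(o['contact_force'],1))
E
python3 - <<'E'
from h import *
to([.525,-.2025,.2],0)
f=load('top')
c=np.array([(385,190),(628,235),(590,520),(340,480)])/4+[330,130]
P=ray(f,c,.045)[:,:2]*1000; print(P.round(1),P.mean(0), [np.linalg.norm(P[i]-P[(i+1)%4]).round(1) for i in range(4)])
E
```

```text
at [ 0.3851 -0.4477  0.2423] shift [ 0.936 -1.632  0.282] turn [-0.      0.0001  0.0008] t 0.73 w 0.0856 F [-0.7 -0.   0.5]
[[ 601.9 -331.9]
 [ 574.9 -477.2]
 [ 410.1 -446.3]
 [ 435.8 -299.3]] [ 505.66433346 -388.68528226] [np.float64(147.7), np.float64(167.7), np.float64(149.2), np.float64(169.2)]
```

Call:
send_rows --pt "1 0.5 -1 0 0 0 0" --pt "1 0.5 -1 0 0 0 0" --pt "1 0.5 -1 0 0 0 0" --pt "1 0.5 -1 0 0 0 0" --pt "1 0.5 -1 0 0 0 0"

```text
clock: 1.15
tcp_pos: [0.4635, -0.2919, 0.2423]
orientation: [-3.138, -0.013, -0.003]
contact_force: [0.1, 0.1, -0.3]
grip_width: 0.0853
```

Call:
send_rows --pt "1 0.2 -0.632 0 0 0 0" --pt "1 0.2 -0.632 0 0 0 0" --pt "1 0.2 -0.632 0 0 0 0" --pt "1 0.2 -0.632 0 0 0 0" --pt "1 0.2 -0.632 0 0 0 0"

```text
clock: 1.57
tcp_pos: [0.4896, -0.205, 0.2422]
orientation: [3.141, -0.001, -0.0]
contact_force: [1.0, -1.3, -0.8]
grip_width: 0.0853
```

```bash
python3 - <<'E'
from h import *
f=grab('wrist','w1.png'); to([.525,-.2025,.1],8)
hsv=cv2.cvtColor(f['pixels'],cv2.COLOR_RGB2HSV)
m=(hsv[...,2]<75).astype(np.uint8)*255
for c in cv2.findContours(m,cv2.RETR_EXTERNAL,cv2.CHAIN_APPROX_NONE)[0]:
    if cv2.contourArea(c)<300: continue
    p=(ray(f,c.reshape(-1,2),.0055)[:,:2]*1000).astype(np.float32); print(c.reshape(-1,2).mean(0),cv2.minAreaRect(p))
E
```

```text
at [ 0.4891 -0.2062  0.2422] shift [ 0.24  -0.026  0.948] turn [ 0.0003  0.0002 -0.0453] t 1.62 w 0.0851 F [-0.3 -0.9 -0.4]
[307.95092975 361.82799587] ((259.5208740234375, -199.55642700195312), (790.1593627929688, 251.37442016601562), 89.93497467041016)
[ 75.48387097 101.11290323] ((561.4114379882812, 4.519001007080078), (84.77046203613281, 16.834213256835938), 82.41801452636719)
[282.04700855 134.55555556] ((524.7462158203125, -203.57904052734375), (94.8354721069336, 54.07472610473633), 7.559924125671387)
[476.26530612 107.74829932] ((554.0369262695312, -399.6488037109375), (7.66497278213501, 68.64871978759766), 78.92994689941406)
[277.21787709  25.62569832] ((628.1458740234375, -198.78390502929688), (34.26564025878906, 52.253482818603516), 23.666013717651367)
```

View pics/w1.png

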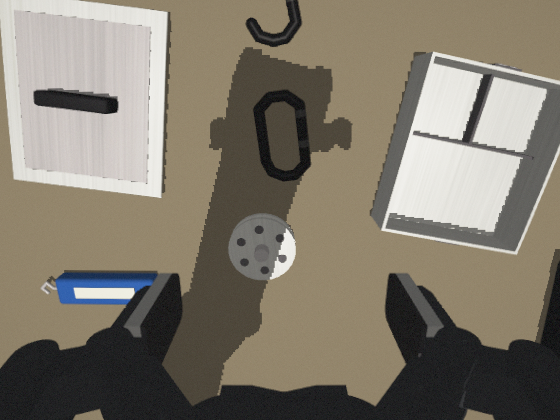

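The wrist view shows the ring at (282,135) is closed, with the big pulley at (262,246) and the tin at (465,150). Descending.

Call:
send_rows --pt "0.8 0.237 -0.019 0.4 0 0 -0.042" --pt "0.8 0.237 -0.019 0.8 0 0 -0.042" --pt "0.8 0.237 -0.019 1 0 0 -0.042" --pt "0.8 0.237 -0.019 1 0 0 -0.042" --pt "0.8 0.237 -0.019 1 0 0 -0.042" --pt "0.8 0.237 -0.019 1 0 0 -0.042"

```text
clock: 2.12
tcp_pos: [0.5234, -0.2031, 0.0911]
orientation: [-3.135, -0.201, 0.006]
contact_force: [-0.5, -0.6, 0.6]
grip_width: 0.0687
```

Call:
send_rows --pt "0.8 0 0 0.15 0 0 0" --pt "0.8 0 0 0.3 0 0 0" --pt "0.8 0 0 0.4 0 0 0" --pt "0.8 0 0 0.4 0 0 0" --pt "0.8 0 0 0.4 0 0 0"

```text
clock: 2.53
tcp_pos: [0.526, -0.2026, 0.0343]
orientation: [3.134, 0.204, 0.003]
contact_force: [0.1, -0.4, 0.4]
grip_width: 0.0682
```

```bash
python3 - <<'E'
from h import *
f=grab('wrist','w2.png'); to([.5247,-.2033,.012],7.6)
f=grab('side'); cv2.imwrite('pics/s2.png',cv2.resize(cv2.cvtColor(f['pixels'],cv2.COLOR_RGB2BGR)[100:240,240:420],None,fx=4,fy=4,interpolation=cv2.INTER_CUBIC))
w=cv2.imread('pics/w2.png');s=cv2.imread('pics/s2.png'); cv2.imwrite('pics/c2.png',np.vstack([cv2.resize(w,(400,300)),cv2.resize(s,(400,300))]))
E
```

```text
at [ 0.5265 -0.2025  0.0347] shift [-0.013  0.003  0.151] turn [ 0.0006 -0.001  -0.0008] t 2.58 w 0.0682 F [0.1 0.7 0.4]
```

View pics/c2.png

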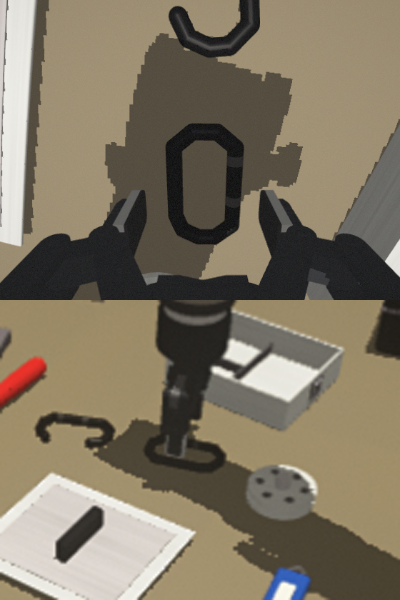

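Fingers straddle the ring. Descending the last bit and gripping.

Call:
send_rows --pt "0.75 -0.01 0 0.06 0 0 0" --pt "0.75 -0.01 0 0.1 0 0 0" --pt "0.75 -0.01 0 0.13 0 0 0" --pt "0.75 -0.01 0 0.14 0 0 0" --pt "0.75 -0.01 0 0.14 0 0 0" --pt "0.75 -0.01 0 0.14 0 0 0" --squeeze 30

```text
clock: 3.13
tcp_pos: [0.5236, -0.2012, 0.0111]
orientation: [-3.135, -0.206, 0.001]
contact_force: [0.0, 0.1, -0.1]
grip_width: 0.064
```

Call:
send_rows --pt "0.3 0 0 0 0 0 0" --pt "0.3 0 0 0 0 0 0" --pt "0.3 0 0 0 0 0 0" --pt "0.3 0 0 0 0 0 0" --pt "0.3 0 0 0 0 0 0" --pt "0.3 0 0 0 0 0 0" --pt "0.3 0 0 0 0 0 0" --pt "0.3 0 0 0 0 0 0"

```text
clock: 3.8
tcp_pos: [0.5239, -0.2014, 0.0118]
orientation: [3.135, 0.206, 0.001]
contact_force: [-2.0, 0.4, 4.6]
grip_width: 0.0507
```

```bash
python3 - <<'E'
from h import *
to([.5247,-.2033,.012],7.6)
E
```

```text
at [ 0.5239 -0.2014  0.0118] shift [ 0.003  0.013 -0.002] turn [ 0.0001 -0.0002 -0.0004] t 3.8 w 0.0507 F [-2.   0.4  4.6]
```

Call:
send_rows --pt "0.3 0 0 -0.1 0 0 0" --pt "0.3 0 0 -0.3 0 0 0" --pt "0.3 0 0 -0.55 0 0 0" --pt "0.3 0 0 -0.8 0 0 0" --pt "0.3 0 0 -0.8 0 0 0" --pt "0.3 -0.5 0.95 -0.8 0 0 -0.4" --pt "0.3 -0.5 0.95 -0.8 0 0 -0.4" --pt "0.3 -0.5 0.95 -0.8 0 0 -0.4" --pt "0.3 -0.5 0.95 -0.8 0 0 -0.4" --pt "0.3 -0.5 0.95 -0.8 0 0 -0.4" --pt "0.3 -0.5 0.95 -0.8 0 0 -0.4" --pt "0.3 -0.5 0.95 -0.8 0 0 -0.4" --pt "0.3 -0.5 0.95 -0.8 0 0 -0.4" --pt "0.3 -0.5 0.95 -0.8 0 0 -0.4" --pt "0.3 -0.5 0.95 -0.8 0 0 -0.4" --pt "0.3 -0.5 0.95 -0.8 0 0 -0.4" --pt "0.3 -0.5 0.95 -0.8 0 0 -0.4" --pt "0.3 -0.5 0.95 -0.8 0 0 -0.4"

```text
clock: 5.3
tcp_pos: [0.4678, -0.3524, 0.131]
orientation: [-2.418, -2.005, -0.0]
contact_force: [-0.0, -0.4, -1.0]
grip_width: 0.0501
```

```bash
python3 - <<'E'
from h import *
f=grab('wrist','w3.png'); to([.4713,-.3822,.08],79.4)
for z,P in ((.045,[(601.9,-331.9),(574.9,-477.2),(410.1,-446.3),(435.8,-299.3)]),): print(proj(f,[(x/1000,y/1000,z) for x,y in P]).round())
E
```

```text
at [ 0.4679 -0.3523  0.1311] shift [-0.192  0.059  0.341] turn [-0.0001 -0.     -0.0002] t 5.35 w 0.0502 F [-0.2 -0.1 -1.2]
[[488. 151.]
 [453. 348.]
 [229. 349.]
 [214. 149.]]
```

View pics/w3.png

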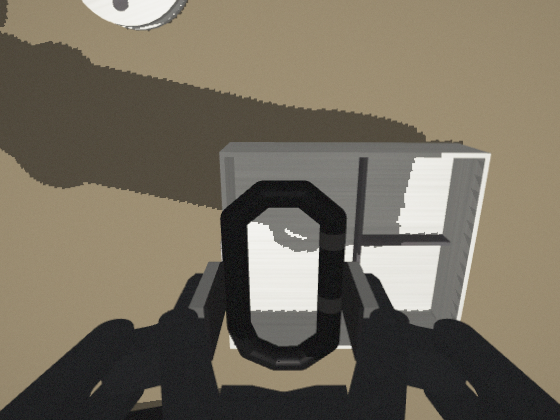

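Carabiner is held flat at (283,275), aligned with the big cell, and the tin corners agree with prediction. Lowering it in.

Call:
send_rows --pt "0.3 -0.197 0.062 0 0 0 0" --pt "0.3 -0.197 0.062 0 0 0 0" --pt "0.3 -0.197 0.062 0.15 0 0 0" --pt "0.3 -0.197 0.062 0.3 0 0 0" --pt "0.3 -0.197 0.062 0.4 0 0 0" --pt "0.3 -0.197 0.062 0.5 0 0 0" --pt "0.3 -0.197 0.062 0.58 0 0 0" --pt "0.3 -0.197 0.062 0.65 0 0 0" --pt "0.3 -0.197 0.062 0.7 0 0 0" --pt "0.3 -0.197 0.062 0.74 0 0 0" --pt "0.3 -0.197 0.062 0.74 0 0 0" --pt "0.3 -0.197 0.062 0.74 0 0 0"

```text
clock: 6.35
tcp_pos: [0.4719, -0.3832, 0.0204]
orientation: [2.415, 2.009, 0.0]
contact_force: [-0.3, 0.0, 1.0]
grip_width: 0.0501
```

```bash
python3 - <<'E'
from h import *
to([.4716,-.3831,.016],79.4)
E
```

```text
at [ 0.4719 -0.3832  0.0204] shift [ 0.    -0.002  0.029] turn [0.0001 0.     0.0006] t 6.35 w 0.0501 F [-0.3  0.   1. ]
```

Call:
send_rows --pt "0.3 0 0 0.025 0 0 0" --pt "0.3 0 0 0.025 0 0 0" --pt "0.68 0 0 0.025 0 0 0" --pt "0.68 0 0 0.025 0 0 0" --pt "0.68 0 0 0.025 0 0 0" --pt "0.68 0 0 0.0 0 0 0" --pt "0.68 0 0 -0.1 0 0 0" --pt "0.68 0 0 -0.3 0 0 0" --pt "0.68 0 0 -0.6 0 0 0" --pt "0.68 0 0 -0.9 0 0 0" --pt "0.68 0 0 -0.9 0 0 0"

```text
clock: 7.27
tcp_pos: [0.4754, -0.3853, 0.1632]
orientation: [2.407, 2.002, 0.005]
contact_force: [0.7, -0.8, 0.3]
grip_width: 0.058
```

```bash
python3 - <<'E'
from h import *
f=grab('wrist','w4.png'); to([.5247,.1935,.15],0)
E
```

```text
at [ 0.4749 -0.385   0.1617] shift [ 3.853 -0.376  0.057] turn [ 0.0035 -0.0009  0.4417] t 7.32 w 0.0581 F [ 0.2 -0.3  1.4]
```

View pics/w4.png

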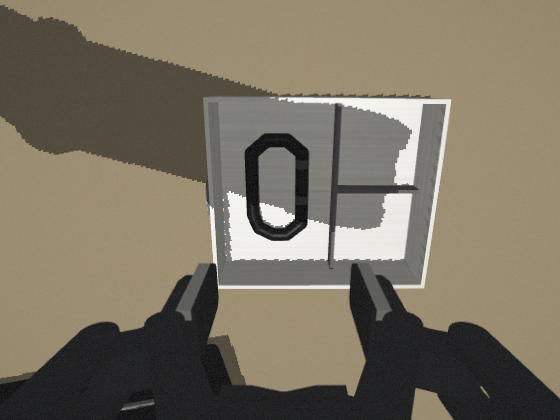

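The carabiner lies flat in the big cell at (277,187). Moving to the pulley.

Call:
send_rows --pt "0.4 1 -0.1 0 0 0 0" --pt "0.4 1 -0.1 0 0 0 0" --pt "0.4 1 -0.1 0 0 0 0" --pt "0.4 1 -0.1 0 0 0 0"

```text
clock: 7.65
tcp_pos: [0.484, -0.2281, 0.1548]
orientation: [-2.41, -2.013, -0.001]
contact_force: [0.2, 1.4, -0.2]
grip_width: 0.034
```

Call:
send_rows --pt "0.4 1 -0.1 0 0 0 0" --pt "0.4 1 -0.1 0 0 0 0" --pt "0.4 1 -0.1 0 0 0 0" --pt "0.4 1 -0.1 0 0 0 0"

```text
clock: 7.98
tcp_pos: [0.4963, -0.078, 0.1549]
orientation: [-2.41, -2.013, -0.001]
contact_force: [-0.7, 1.0, -0.4]
grip_width: 0.0345
```

Call:
send_rows --pt "0.4 1 -0.1 0 0 0 0" --pt "0.4 1 -0.1 0 0 0 0" --pt "0.4 1 -0.1 0 0 0 0" --pt "0.4 1 -0.1 0 0 0 0"

```text
clock: 8.32
tcp_pos: [0.5087, 0.0723, 0.1551]
orientation: [-2.41, -2.013, -0.002]
contact_force: [0.8, 0.0, 1.0]
grip_width: 0.034
```

Call:
send_rows --pt "0.4 0.5 -0.1 0 0 0 0" --pt "0.4 0.5 -0.1 0 0 0 0" --pt "0.4 0.5 -0.1 0 0 0 0" --pt "0.4 0.5 -0.1 0 0 0 0"

```text
clock: 8.65
tcp_pos: [0.5073, 0.1466, 0.1548]
orientation: [-2.409, -2.015, 0.0]
contact_force: [-0.5, -1.3, -0.4]
grip_width: 0.034
```

```bash
python3 - <<'E'
from h import *
f=load('wrist')
P=ray(f,[(207,98),(450,100),(425,288),(217,288)],.045)[:,:2]*1000; print(P.round(1),P.mean(0), [np.linalg.norm(P[i]-P[(i+1)%4]).round(1) for i in range(4)])
d=P[1]-P[0]; print(np.degrees(np.arctan2(d[1],d[0]))); d=P[2]-P[3]; print(np.degrees(np.arctan2(d[1],d[0])))
f=grab('wrist','w5.png'); to([.5247,.1935,.15],79.4)
print('pulley',proj(f,[(.5247,.1935,.018),(.5247,.1935,.032)]),'swivel',proj(f,[(.647,.184,.01)]))
E
```

```text
[[ 440.7 -302.6]
 [ 602.8 -333.5]
 [ 577.3 -477.4]
 [ 412.5 -445.5]] [ 508.35981608 -389.73733181] [np.float64(165.0), np.float64(146.1), np.float64(167.8), np.float64(145.6)]
-10.78624030638873
-10.9584381228139
at [0.5076 0.1443 0.1546] shift [0.343 0.053 0.03 ] turn [-0.0004  0.0002  0.0013] t 8.7 w 0.0341 F [ 0.2 -1.7  0.7]
pulley [[294.04872117 134.14022846]
 [294.60351048 136.44606471]] swivel [[453.8708201  117.30116434]]
```

View pics/w5.png

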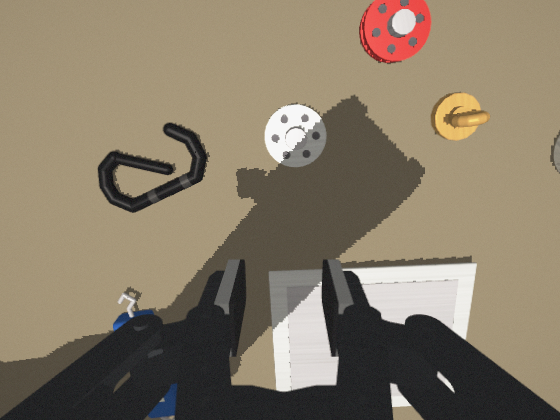

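Bent carabiner is at (150,165), the small silver pulley at (295,136) matches prediction, and the swivel is at (457,116). Grip the pulley boss.

Call:
send_rows --pt "0.4 0.343 0.053 0 0 0 0" --pt "0.4 0.343 0.053 0 0 0 0" --pt "0.4 0.343 0.053 0.2 0 0 0" --pt "0.4 0.343 0.053 0.4 0 0 0" --pt "0.4 0.343 0.053 0.55 0 0 0" --pt "0.4 0.343 0.053 0.66 0 0 0" --pt "0.4 0.343 0.053 0.74 0 0 0" --pt "0.4 0.343 0.053 0.79 0 0 0" --pt "0.4 0.343 0.053 0.79 0 0 0" --pt "0.4 0.343 0.053 0.79 0 0 0"

```text
clock: 9.53
tcp_pos: [0.5257, 0.1927, 0.0371]
orientation: [2.416, 2.008, 0.0]
contact_force: [-0.2, 0.6, -0.5]
grip_width: 0.034
```

```bash
python3 - <<'E'
from h import *
to([.5247,.1935,.035],79.4)
f=grab('side'); cv2.imwrite('pics/s6.png',cv2.resize(cv2.cvtColor(f['pixels'],cv2.COLOR_RGB2BGR)[210:310,190:310],None,fx=5,fy=5,interpolation=cv2.INTER_CUBIC))
E
```

```text
at [0.5257 0.1927 0.0371] shift [ 0.004 -0.008  0.014] turn [0.0001 0.     0.0005] t 9.53 w 0.034 F [-0.2  0.6 -0.5]
```

View pics/s6.png

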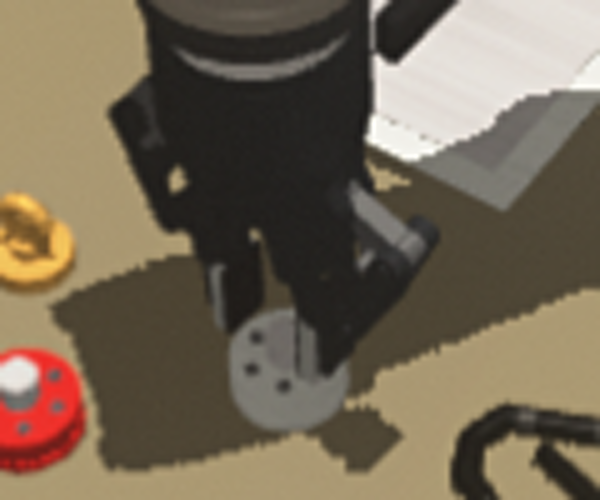

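Fingers straddle the boss just above the wheel. Close, then lift.

Call:
send_rows --pt "0.4 0.004 -0.006 0.007 0 0 0" --pt "0 0.004 -0.006 0.007 0 0 0" --pt "0 0.004 -0.006 0.007 0 0 0" --pt "0 0.004 -0.006 0.007 0 0 0" --pt "0 0.004 -0.006 0.007 0 0 0" --pt "0 0.004 -0.006 0.007 0 0 0" --pt "0 0.004 -0.006 0.007 0 0 0" --pt "0 0.004 -0.006 0.007 0 0 0" --pt "0 0.004 -0.006 0.007 0 0 0" --squeeze 45

```text
clock: 10.33
tcp_pos: [0.525, 0.1942, 0.0366]
orientation: [2.414, 2.009, 0.002]
contact_force: [-1.4, 0.0, 6.3]
grip_width: 0.0128
```

Call:
send_rows --pt "0 0 0 -0.1 0 0 0" --pt "0 0 0 -0.3 0 0 0" --pt "0 0 0 -0.55 0 0 0" --pt "0 0 0 -0.75 0 0 0" --pt "0 0 0 -0.75 0 0 0"

```text
clock: 10.75
tcp_pos: [0.5279, 0.1958, 0.1544]
orientation: [2.412, 2.007, 0.015]
contact_force: [0.8, 0.5, -1.4]
grip_width: 0.0128
```

```bash
python3 - <<'E'
from h import *
f=grab('wrist','w7.png')
a=np.radians(-10.8)
for q in ((47.5,36),(47.5,-36)): print(507.5+q[0]*np.cos(a)-q[1]*np.sin(a), -389.5+q[0]*np.sin(a)+q[1]*np.cos(a))
to([.561,-.363,.15],79.2)
E
```

```text
560.9043717346989 -363.0382714165891
547.4129170845266 -433.7629534690547
at [0.5267 0.1949 0.1516] shift [-3.616  0.902  0.004] turn [ 0.0019 -0.0011  0.0017] t 10.8 w 0.0127 F [-0.2 -0.7 -1. ]
```

View pics/w7.png

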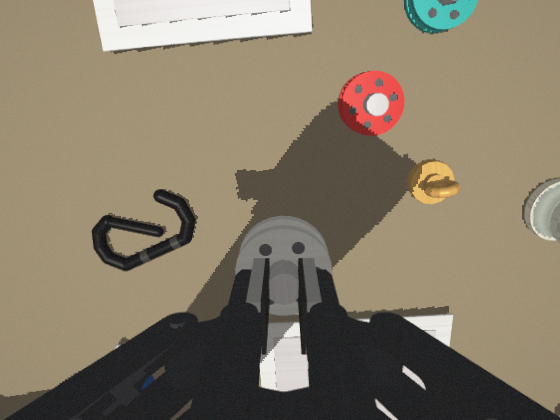

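Pulley held at (285,270), boss between the pads and wheel level; swivel is at (432,183). Carrying it to the far left cell.

Call:
send_rows --pt "0 -1 0.25 0 0 0 0" --pt "0 -1 0.25 0 0 0 0" --pt "0 -1 0.25 0 0 0 0" --pt "0 -1 0.25 0 0 0 0"

```text
clock: 11.13
tcp_pos: [0.5331, 0.0351, 0.1468]
orientation: [2.417, 2.006, -0.005]
contact_force: [0.8, -0.3, -0.9]
grip_width: 0.0128
```

Call:
send_rows --pt "0 -1 0.25 0 0 0 0" --pt "0 -1 0.25 0 0 0 0" --pt "0 -1 0.25 0 0 0 0" --pt "0 -1 0.25 0 0 0 0"

```text
clock: 11.47
tcp_pos: [0.5424, -0.1195, 0.1468]
orientation: [-2.418, -2.005, 0.004]
contact_force: [0.8, -0.7, -0.5]
grip_width: 0.0129
```

Call:
send_rows --pt "0 -1 0.25 0 0 0 0" --pt "0 -1 0.25 0 0 0 0" --pt "0 -1 0.25 0 0 0 0" --pt "0 -1 0.25 0 0 0 0"

```text
clock: 11.8
tcp_pos: [0.5517, -0.2738, 0.1466]
orientation: [-2.418, -2.005, 0.004]
contact_force: [0.6, -1.2, -1.2]
grip_width: 0.0123
```

Call:
send_rows --pt "0 -0.6 0.15 0 0 0 0" --pt "0 -0.6 0.15 0 0 0 0" --pt "0 -0.6 0.15 0 0 0 0" --pt "0 -0.6 0.15 0 0 0 0" --pt "0 -0.6 0.15 0 0 0 0"

```text
clock: 12.22
tcp_pos: [0.558, -0.362, 0.1465]
orientation: [-2.415, -2.006, 0.001]
contact_force: [-0.5, 0.4, -0.7]
grip_width: 0.0129
```

```bash
python3 - <<'E'
from h import *
f=load('wrist'); hsv=cv2.cvtColor(f['pixels'],cv2.COLOR_RGB2HSV); print(hsv[183,415],hsv[190,440])
m=cv2.inRange(hsv,(12,130,80),(28,255,255)); m[:150]=0; m[230:]=0; m[:,:400]=0;m[:,480:]=0
ys,xs=np.nonzero(m); print(xs.min(),xs.max(),ys.min(),ys.max())
cv2.imwrite('pics/sw.png',cv2.resize(cv2.cvtColor(f['pixels'],cv2.COLOR_RGB2BGR)[150:215,400:475],None,fx=8,fy=8,interpolation=cv2.INTER_CUBIC))
to([.561,-.363,.15],79.2)
g=grab('wrist','w8.png'); to([.561,-.363,.15],79.2)
a=cv2.resize(cv2.imread('pics/w8.png'),(560,420)); b=cv2.resize(cv2.imread('pics/sw.png'),(200,173)); a[:173,360:]=b; cv2.imwrite('pics/c8.png',a)
E
```

```text
[ 17 139 123] [ 17 142 207]
408 459 160 203
at [ 0.558  -0.362   0.1465] shift [-0.003  0.021 -0.024] turn [-0.0008 -0.0003  0.0012] t 12.22 w 0.0129 F [-0.5  0.4 -0.7]
at [ 0.5587 -0.3603  0.1468] shift [-0.015  0.018 -0.021] turn [-0.0007 -0.0005  0.002 ] t 12.27 w 0.0125 F [-0.3 -0.6 -0.5]
```

View pics/c8.png

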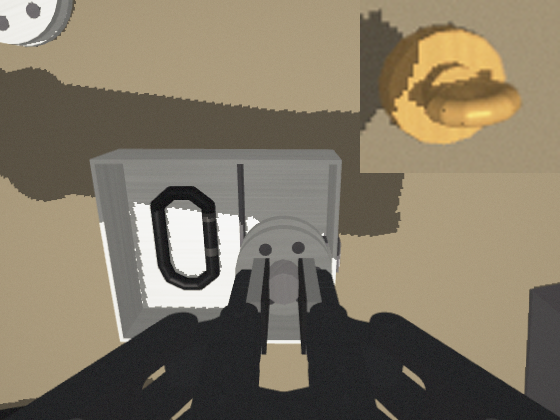

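Pulley hangs over the far-left cell (upper right in view). Lowering and releasing.

Call:
send_rows --pt "0 -0.012 0.018 0.1 0 0 0.001" --pt "0 -0.012 0.018 0.25 0 0 0.001" --pt "0 -0.012 0.018 0.4 0 0 0.001" --pt "0 -0.012 0.018 0.52 0 0 0.001" --pt "0 -0.012 0.018 0.62 0 0 0.001" --pt "0 -0.012 0.018 0.68 0 0 0.001" --pt "0 -0.012 0.018 0.7 0 0 0.001" --pt "0 -0.012 0.018 0.705 0 0 0.001" --pt "0 -0.012 0.018 0.705 0 0 0.001" --pt "0 -0.012 0.018 0.705 0 0 0.001"

```text
clock: 13.1
tcp_pos: [0.5624, -0.3642, 0.0437]
orientation: [2.417, 2.004, 0.001]
contact_force: [0.3, -0.4, -1.1]
grip_width: 0.0126
```

```bash
python3 - <<'E'
from h import *
to([.561,-.363,.0396],79.2)
E
```

```text
at [ 0.5624 -0.3642  0.0437] shift [ 0.006 -0.01   0.027] turn [0.0006 0.0002 0.0008] t 13.1 w 0.0126 F [ 0.3 -0.4 -1.1]
```

Call:
send_rows --pt "0 0 0 0.015 0 0 0" --pt "0 0 0 0.025 0 0 0" --pt "0 0 0 0.025 0 0 0" --pt "0 0 0 0.025 0 0 0" --pt "0.4 0 0 0.025 0 0 0" --pt "0.4 0 0 0.025 0 0 0" --pt "0.4 0 0 0.025 0 0 0" --pt "0.4 0 0 0.025 0 0 0" --pt "0.4 0 0 0.0 0 0 0" --pt "0.4 0 0 -0.1 0 0 0" --pt "0.4 0 0 -0.3 0 0 0" --pt "0.4 0 0 -0.55 0 0 0" --pt "0.4 0 0 -0.8 0 0 0" --pt "0.4 0 0 -0.8 0 0 0"

```text
clock: 14.27
tcp_pos: [0.5661, -0.3658, 0.1725]
orientation: [2.408, 1.997, 0.008]
contact_force: [0.9, -0.7, 0.2]
grip_width: 0.0343
```

```bash
python3 - <<'E'
from h import *
f=grab('wrist','w9.png')
to([.648,.184,.15],79.2)
E
```

```text
at [ 0.5647 -0.3652  0.1691] shift [ 3.701 -0.133  0.114] turn [0.0031 0.001  0.0008] t 14.32 w 0.0342 F [-0.   0.2 -0.5]
```

View pics/w9.png

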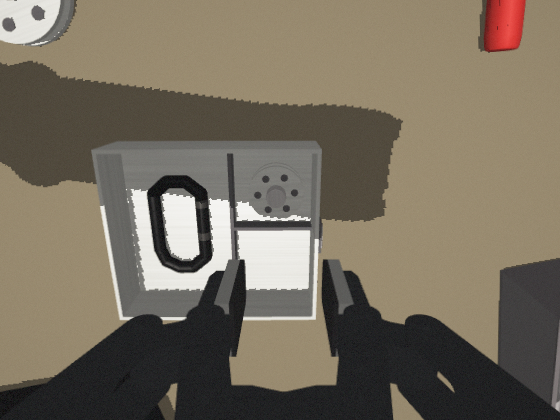

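Pulley stands boss-up in the far-left cell at (276,192). On to the swivel.

Call:
send_rows --pt "0.5 1 -0.05 0 0 0 0" --pt "0.5 1 -0.05 0 0 0 0" --pt "0.5 1 -0.05 0 0 0 0" --pt "0.5 1 -0.05 0 0 0 0"

```text
clock: 14.65
tcp_pos: [0.5822, -0.2094, 0.1628]
orientation: [-2.412, -2.01, -0.003]
contact_force: [1.7, 0.9, -0.1]
grip_width: 0.0426
```

Call:
send_rows --pt "0.5 1 -0.05 0 0 0 0" --pt "0.5 1 -0.05 0 0 0 0" --pt "0.5 1 -0.05 0 0 0 0" --pt "0.5 1 -0.05 0 0 0 0"

```text
clock: 14.98
tcp_pos: [0.6021, -0.0605, 0.1629]
orientation: [-2.412, -2.01, -0.003]
contact_force: [0.3, 0.2, 0.2]
grip_width: 0.0429
```

Call:
send_rows --pt "0.5 1 -0.05 0 0 0 0" --pt "0.5 1 -0.05 0 0 0 0" --pt "0.5 1 -0.05 0 0 0 0" --pt "0.5 1 -0.05 0 0 0 0"

```text
clock: 15.32
tcp_pos: [0.622, 0.0885, 0.1629]
orientation: [-2.412, -2.01, -0.003]
contact_force: [0.3, 0.6, 0.4]
grip_width: 0.0425
```

Call:
send_rows --pt "0.5 0.15 0 0 0 0 0.002" --pt "0.5 0.15 0 0 0 0 0.002" --pt "0.5 0.15 0 0 0 0 0.002"

```text
clock: 15.57
tcp_pos: [0.6262, 0.1065, 0.1624]
orientation: [-2.421, -2.002, 0.0]
contact_force: [0.1, -0.4, -0.6]
grip_width: 0.0427
```

```bash
python3 - <<'E'
from h import *
f=grab('wrist','w10.png')
to([.648,.184,.15],79.2)
q=proj(f,[(.648,.184,.02)])[0]; print(q); M=cv2.Rodrigues(f['rvec'])[0]; print(-M.T@f['tvec'].ravel())
u,v=int(q[0]),int(q[1]); v0=max(v-45,0);u0=u-60; print(u0,v0)
c=f['pixels'][v0:v0+90,u0:u0+120]
cv2.imwrite('pics/c10.png',cv2.resize(cv2.cvtColor(c,cv2.COLOR_RGB2BGR),None,fx=6,fy=6,interpolation=cv2.INTER_CUBIC))
E
```

```text
at [0.6264 0.1043 0.1623] shift [0.549 0.04  0.081] turn [-0.0002  0.0003 -0.001 ] t 15.62 w 0.0424 F [ 0.4 -1.1 -0.2]
[291.4092572   90.55040841]
[0.64224936 0.18516246 0.29472313]
231 45
```

View pics/c10.png

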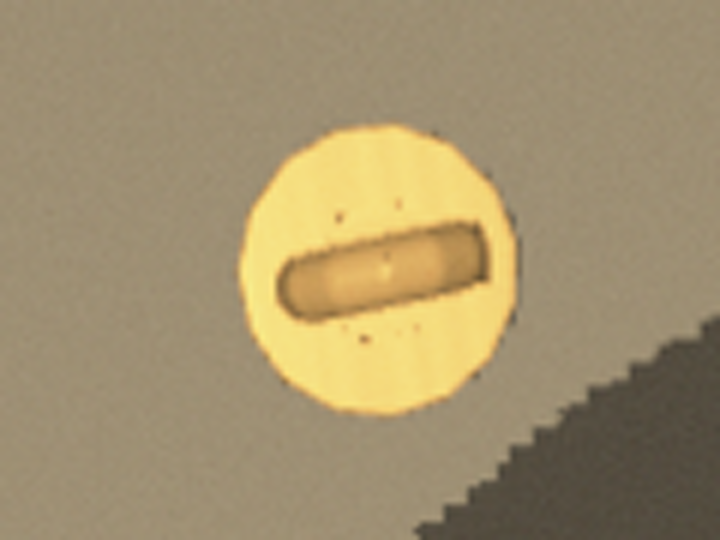

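```bash
python3 - <<'E'
from h import *
f=load('wrist')
e=np.array([(282,290),(487,252)])/6+[231,45]; P=ray(f,e,.027); print(P, P.mean(0)); d=P[1]-P[0]; phi=np.degrees(np.arctan2(d[1],d[0])); print(phi,np.linalg.norm(d))
c=np.array([(379,269)])/6+[231,45]; F=ray(f,c,.01); print('foot',F)
to([*F[0,:2],.15],phi)
E
```

```text
[[0.63805308 0.18395288 0.027     ]
 [0.66286323 0.18365363 0.027     ]] [0.65045815 0.18380326 0.027     ]
-0.6910587681604276 0.024811962885023867
foot [[0.65036623 0.18407931 0.01      ]]
at [0.6264 0.1043 0.1623] shift [0.552 0.056 0.081] turn [0.000e+00 4.000e-04 4.429e-01] t 15.62 w 0.0424 F [ 0.4 -1.1 -0.2]
```

Call:
send_rows --pt "0.4 0.55 0.056 0 0 0 0.443" --pt "0.4 0.55 0.056 0 0 0 0.443" --pt "0.4 0.55 0.056 0 0 0 0.443" --pt "0.4 0.55 0.056 0 0 0 0.443" --pt "0.4 0.55 0.056 0 0 0 0.443" --pt "0.4 0.55 0.056 0 0 0 0.443" --pt "0.4 0.55 0.056 0 0 0 0.443" --pt "0.4 0.55 0.056 0 0 0 0.443" --pt "0.4 0.55 0.056 0 0 0 0.443" --pt "0.4 0.55 0.056 0 0 0 0.443" --pt "0.4 0.55 0.056 0 0 0 0.443" --pt "0.4 0.55 0.056 0 0 0 0.443" --pt "0.4 0.55 0.056 0.2 0 0 0.443" --pt "0.4 0.55 0.056 0.4 0 0 0.443" --pt "0.4 0.55 0.056 0.55 0 0 0.443" --pt "0.4 0.55 0.056 0.55 0 0 0.443" --pt "0.4 0.55 0.056 0.55 0 0 0.443"

```text
clock: 17.03
tcp_pos: [0.6501, 0.1824, 0.0791]
orientation: [3.14, -0.02, -0.004]
contact_force: [-0.2, -0.0, 1.4]
grip_width: 0.0339
```

```bash
python3 - <<'E'
from h import *
to([.6504,.184,.033],-.7)
E
```

```text
at [0.6501 0.1824 0.0791] shift [ 0.003 -0.011  0.307] turn [ 0.0005  0.0008 -0.0001] t 17.03 w 0.0339 F [-0.2 -0.   1.4]
```

Call:
send_rows --pt "0.4 0.002 -0.008 0.15 0 0 0" --pt "0.4 0.002 -0.008 0.24 0 0 0" --pt "0.4 0.002 -0.008 0.29 0 0 0" --pt "0.4 0.002 -0.008 0.295 0 0 0" --pt "0.4 0.002 -0.008 0.295 0 0 0" --pt "0 0.002 -0.008 0.295 0 0 0" --pt "0 0.002 -0.008 0.295 0 0 0" --pt "0 0.002 -0.008 0.295 0 0 0" --pt "0 0.002 -0.008 0.295 0 0 0" --pt "0 0.002 -0.008 0.295 0 0 0" --pt "0 0.002 -0.008 0.295 0 0 0" --pt "0 0.002 -0.008 0.295 0 0 0" --squeeze 45

```text
clock: 18.03
tcp_pos: [0.6517, 0.1851, 0.0366]
orientation: [-3.141, 0.021, -0.002]
contact_force: [-0.4, -1.7, 6.5]
grip_width: 0.0059
```

Call:
send_rows --pt "0 0 0 -0.1 0 0 0" --pt "0 0 0 -0.3 0 0 0" --pt "0 0 0 -0.55 0 0 0" --pt "0 0 0 -0.8 0 0 0" --pt "0 0 0 -0.8 0 0 0" --pt "0 0 0 -0.8 0 0 0"

```text
clock: 18.53
tcp_pos: [0.6525, 0.1859, 0.1592]
orientation: [-3.14, 0.021, -0.008]
contact_force: [-1.1, 0.1, -2.2]
grip_width: 0.0063
```

```bash
python3 - <<'E'
from h import *
to([.5474,-.4338,.15],-.7)
E
```

```text
at [0.6525 0.1859 0.1592] shift [-0.647  4.14   0.05 ] turn [-0.0006 -0.0016 -0.0003] t 18.53 w 0.0063 F [-1.1  0.1 -2.2]
```

Call:
send_rows --pt "0 -0.16 1 0 0 0 0" --pt "0 -0.16 1 0 0 0 0" --pt "0 -0.16 1 0 0 0 0" --pt "0 -0.16 1 0 0 0 0"

```text
clock: 18.87
tcp_pos: [0.6227, 0.03, 0.1539]
orientation: [3.138, -0.026, -0.007]
contact_force: [0.2, -0.9, -1.3]
grip_width: 0.006
```

Call:
send_rows --pt "0 -0.16 1 0 0 0 0" --pt "0 -0.16 1 0 0 0 0" --pt "0 -0.16 1 0 0 0 0" --pt "0 -0.16 1 0 0 0 0"

```text
clock: 19.2
tcp_pos: [0.5962, -0.1194, 0.1541]
orientation: [3.14, -0.027, -0.007]
contact_force: [0.2, -0.9, -1.4]
grip_width: 0.0059
```

Call:
send_rows --pt "0 -0.16 1 0 0 0 0" --pt "0 -0.16 1 0 0 0 0" --pt "0 -0.16 1 0 0 0 0" --pt "0 -0.16 1 0 0 0 0"

```text
clock: 19.53
tcp_pos: [0.57, -0.2687, 0.1542]
orientation: [3.14, -0.027, -0.006]
contact_force: [-0.1, -0.6, -2.0]
grip_width: 0.0063
```

Call:
send_rows --pt "0 -0.17 1 0 0 0 0" --pt "0 -0.17 1 0 0 0 0" --pt "0 -0.17 1 0 0 0 0" --pt "0 -0.17 1 0 0 0 0" --pt "0 -0.17 1 0 0 0 0" --pt "0 -0.17 1 0 0 0 0"

```text
clock: 20.03
tcp_pos: [0.5431, -0.4154, 0.1537]
orientation: [-3.14, 0.028, 0.005]
contact_force: [0.3, 0.2, -1.7]
grip_width: 0.0062
```

```bash
python3 - <<'E'
from h import *
f=grab('wrist','w11.png')
to([.5474,-.4338,.041],-.7)
E
```

```text
at [ 0.5445 -0.413   0.154 ] shift [0.023 0.14  0.753] turn [-0.0007  0.0008 -0.0007] t 20.08 w 0.0063 F [ 0.9  0.8 -1.6]
```

Call:
send_rows --pt "0 0.02 0.14 0 0 0 0" --pt "0 0.02 0.14 0.1 0 0 0" --pt "0 0.02 0.14 0.25 0 0 0" --pt "0 0.02 0.14 0.4 0 0 0" --pt "0 0.02 0.14 0.52 0 0 0" --pt "0 0.02 0.14 0.62 0 0 0" --pt "0 0.02 0.14 0.69 0 0 0" --pt "0 0.02 0.14 0.72 0 0 0" --pt "0 0.02 0.14 0.72 0 0 0" --pt "0 0.02 0.14 0.72 0 0 0"

```text
clock: 20.92
tcp_pos: [0.549, -0.4345, 0.0483]
orientation: [3.141, -0.02, 0.001]
contact_force: [-0.3, -0.2, -1.3]
grip_width: 0.0063
```

```bash
python3 - <<'E'
from h import *
to([.5474,-.4338,.0396],-.7)
E
```

```text
at [ 0.549  -0.4345  0.0483] shift [-0.011 -0.005  0.058] turn [ 0.0001 -0.0002 -0.0002] t 20.92 w 0.0063 F [-0.3 -0.2 -1.3]
```

Call:
send_rows --pt "0 0 0 0.02 0 0 0" --pt "0 0 0 0.04 0 0 0" --pt "0 0 0 0.055 0 0 0" --pt "0 0 0 0.055 0 0 0" --pt "0 0 0 0.055 0 0 0" --pt "0.3 0 0 0.055 0 0 0" --pt "0.3 0 0 0.055 0 0 0" --pt "0.3 0 0 0.055 0 0 0" --pt "0.3 0 0 0.055 0 0 0" --pt "0.3 0 0 0.03 0 0 0" --pt "0.3 0 0 -0.05 0 0 0" --pt "0.3 0 0 -0.2 0 0 0" --pt "0.3 0 0 -0.45 0 0 0" --pt "0.3 0 0 -0.8 0 0 0" --pt "0.3 0 0 -0.8 0 0 0"

```text
clock: 22.17
tcp_pos: [0.5514, -0.4368, 0.1764]
orientation: [3.135, -0.021, 0.014]
contact_force: [0.2, -0.6, 1.1]
grip_width: 0.0258
```

```bash
python3 - <<'E'
from h import *
f=grab('wrist','w12.png'); g=grab('top','t12.png')
to([.561,-.007,.15],-7.5)
print('eye',proj(f,[(.5474,-.4338,.043)]),'boss',proj(f,[(.561,-.363,.035)]))
hsv=cv2.cvtColor(f['pixels'],cv2.COLOR_RGB2HSV); m=cv2.inRange(hsv,(12,120,80),(28,255,255)); 
c=[c for c in cv2.findContours(m,cv2.RETR_EXTERNAL,cv2.CHAIN_APPROX_NONE)[0] if cv2.contourArea(c)>50]
for k in c: print(cv2.contourArea(k),cv2.minAreaRect(k))
E
```

```text
at [ 0.5506 -0.4362  0.1734] shift [ 0.03  -2.863  0.142] turn [ 0.0014 -0.0024  0.0374] t 22.27 w 0.0255 F [-0.3 -0.5  0.1]
eye [[279.10047294 205.61534155]] boss [[189.68865568 187.58045219]]
1210.0 ((280.5, 194.5), (39.59797668457031, 39.59797668457031), 45.0)
```

View pics/w12.png

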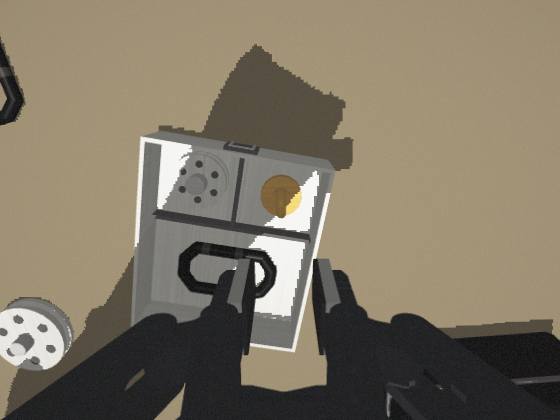

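Swivel stands upright at (281,195) in the far-right cell, pulley at (200,180), carabiner at (227,270). Now the lid.

Call:
send_rows --pt "0.5 0 -1 0 0 0 -0.462" --pt "0.5 0 -1 0 0 0 -0.462" --pt "0.5 0 -1 0 0 0 -0.462" --pt "0.5 0 -1 0 0 0 -0.462" --pt "0.5 0 -1 0 0 0 -0.462" --pt "0.5 0 -1 0 0 0 -0.462" --pt "0.5 0 -1 0 0 0 -0.462" --pt "0.5 0 -1 0 0 0 -0.462" --pt "0.5 0 -1 0 0 0 -0.462" --pt "0.5 0 -1 0 0 0 -0.462" --pt "0.5 0 -1 0 0 0 -0.462" --pt "0.5 0 -1 0 0 0 -0.462" --pt "0.5 0 -1 0 0 0 -0.462" --pt "0.5 0 -1 0 0 0 -0.462"

```text
clock: 23.43
tcp_pos: [0.5499, -0.2845, 0.1673]
orientation: [-2.366, -2.065, 0.0]
contact_force: [0.0, -0.0, 0.2]
grip_width: 0.0428
```

Call:
send_rows --pt "0.5 1 -0.1 0 0 0 0" --pt "0.5 1 -0.1 0 0 0 0" --pt "0.5 1 -0.1 0 0 0 0" --pt "0.5 1 -0.1 0 0 0 0" --pt "0.5 1 -0.1 0 0 0 0"

```text
clock: 23.85
tcp_pos: [0.5558, -0.1256, 0.1681]
orientation: [-2.354, -2.077, -0.004]
contact_force: [-0.3, 0.5, 0.6]
grip_width: 0.0428
```

Call:
send_rows --pt "0.5 0.3 -0.05 0 0 0 0" --pt "0.5 0.3 -0.05 0 0 0 0" --pt "0.5 0.3 -0.05 0 0 0 0" --pt "0.5 0.3 -0.05 0 0 0 0"

```text
clock: 24.18
tcp_pos: [0.5538, -0.0888, 0.1677]
orientation: [2.364, 2.068, -0.001]
contact_force: [0.6, -1.0, 0.4]
grip_width: 0.0427
```

```bash
python3 - <<'E'
from h import *
f=grab('wrist','w13.png'); hsv=cv2.cvtColor(f['pixels'],cv2.COLOR_RGB2HSV)
u,v=proj(f,[(.561,-.007,.038)])[0]; print(u,v)
m=(hsv[...,2]<70).astype(np.uint8)*255
for c in cv2.findContours(m,cv2.RETR_EXTERNAL,cv2.CHAIN_APPROX_NONE)[0]:
    if cv2.contourArea(c)<300: continue
    p=(ray(f,c.reshape(-1,2),.038)[:,:2]*1000).astype(np.float32); q=cv2.minAreaRect(p); print(c.reshape(-1,2).mean(0).round(),np.round(q[0],1),np.round(q[1],1),round(q[2],1))
m=((hsv[...,2]>140)&(hsv[...,1]<60)).astype(np.uint8)*255
c=max(cv2.findContours(m,cv2.RETR_EXTERNAL,cv2.CHAIN_APPROX_NONE)[0],key=cv2.contourArea)
p=(ray(f,c.reshape(-1,2),.013)[:,:2]*1000).astype(np.float32); print('sheet',cv2.minAreaRect(p))
to([.561,-.007,.1],82.5)
E
```

```text
276.5755798113343 87.58754547893783
[299. 351.] [ 533.1 -220.1] [194.6 561.8] 82.4
[278.  87.] [562.   -8.3] [67.7 13.7] 82.6
sheet ((561.3350219726562, -11.061752319335938), (130.2808074951172, 180.68626403808594), 82.38327026367188)
at [ 0.5538 -0.0897  0.1676] shift [ 0.553 -0.026  0.45 ] turn [-0.0001  0.0003 -0.0013] t 24.23 w 0.0426 F [-0.6  0.2  0.3]
```

Call:
send_rows --pt "0.45 0.545 -0.016 0 0 0 -0.001" --pt "0.45 0.545 -0.016 0 0 0 -0.001" --pt "0.45 0.545 -0.016 0.1 0 0 -0.001" --pt "0.45 0.545 -0.016 0.3 0 0 -0.001" --pt "0.45 0.545 -0.016 0.5 0 0 -0.001" --pt "0.45 0.545 -0.016 0.65 0 0 -0.001" --pt "0.45 0.545 -0.016 0.76 0 0 -0.001" --pt "0.45 0.545 -0.016 0.84 0 0 -0.001" --pt "0.45 0.545 -0.016 0.87 0 0 -0.001" --pt "0.45 0.545 -0.016 0.87 0 0 -0.001" --pt "0.45 0.545 -0.016 0.87 0 0 -0.001"

```text
clock: 25.15
tcp_pos: [0.5629, -0.0074, 0.0378]
orientation: [2.361, 2.072, 0.001]
contact_force: [0.5, -0.4, 0.2]
grip_width: 0.0387
```

```bash
python3 - <<'E'
from h import *
to([.562,-.0083,.035],82.6)
E
```

```text
at [ 0.5629 -0.0074  0.0378] shift [-0.007 -0.005  0.019] turn [ 0.0003  0.     -0.0004] t 25.15 w 0.0387 F [ 0.5 -0.4  0.2]
```

Call:
send_rows --pt "0.45 -0.005 -0.004 0.013 0 0 0" --pt "0 -0.005 -0.004 0.013 0 0 0" --pt "0 -0.005 -0.004 0.013 0 0 0" --pt "0 -0.005 -0.004 0.013 0 0 0" --pt "0 -0.005 -0.004 0.013 0 0 0" --pt "0 -0.005 -0.004 0.013 0 0 0" --pt "0 -0.005 -0.004 0.013 0 0 0" --pt "0 -0.005 -0.004 0.013 0 0 0" --pt "0 -0.005 -0.004 0.013 0 0 0" --pt "0 -0.005 -0.004 0.013 0 0 0" --squeeze 90

```text
clock: 25.98
tcp_pos: [0.5625, -0.0077, 0.0362]
orientation: [2.36, 2.072, 0.002]
contact_force: [-0.6, -0.8, 6.8]
grip_width: 0.0116
```

```bash
python3 - <<'E'
from h import *
to([.562,-.0083,.16],82.6)
E
```

```text
at [ 0.5625 -0.0077  0.0362] shift [-0.004 -0.001 -0.825] turn [ 0.0006  0.     -0.0001] t 25.98 w 0.0116 F [-0.6 -0.8  6.8]
```

Call:
send_rows --pt "0 0 0 -0.1 0 0 0" --pt "0 0 0 -0.3 0 0 0" --pt "0 0 0 -0.55 0 0 0" --pt "0 0 0 -0.8 0 0 0" --pt "0 0 0 -0.8 0 0 0" --pt "0 -0.3 0 -0.8 0 0 0.019" --pt "0 -0.5 -0.01 -0.8 0 0 0.019" --pt "0 -0.75 -0.02 -0.8 0 0 0.019" --pt "0 -1 -0.02 -0.8 0 0 0.019"

```text
clock: 26.73
tcp_pos: [0.538, -0.157, 0.1546]
orientation: [-2.419, -2.003, 0.001]
contact_force: [0.7, 0.2, -2.4]
grip_width: 0.0109
```

Call:
send_rows --pt "0 -0.25 0 0 0 0 0" --pt "0 -0.5 0 0 0 0 0" --pt "0 -0.75 0 0 0 0 0" --pt "0 -1 0 0 0 0 0" --pt "0 -1 0 0 0 0 0"

```text
clock: 27.15
tcp_pos: [0.5069, -0.3132, 0.1541]
orientation: [2.431, 1.987, -0.008]
contact_force: [-0.5, -1.3, -1.9]
grip_width: 0.0111
```

Call:
send_rows --pt "0 -0.2 0 0 0 0 0" --pt "0 -0.35 0 0 0 0 0" --pt "0 -0.45 0 0 0 0 0" --pt "0 -0.5 0 0 0 0 0" --pt "0 -0.5 0 0 0 0 0" --pt "0 -0.5 0 0 0 0 0"

```text
clock: 27.65
tcp_pos: [0.4972, -0.3756, 0.1549]
orientation: [-2.42, -2.002, -0.001]
contact_force: [-0.7, 0.6, -2.0]
grip_width: 0.0115
```

```bash
python3 - <<'E'
from h import *
to([.5077,-.3898,.082],79.2)
f=grab('wrist','w14.png'); to([.5077,-.3898,.082],79.2)
E
```

```text
at [ 0.4972 -0.3756  0.1549] shift [-0.08   0.087  0.486] turn [-0.0002 -0.0004 -0.    ] t 27.65 w 0.0115 F [-0.7  0.6 -2. ]
at [ 0.4976 -0.3749  0.1551] shift [-0.085  0.085  0.487] turn [-0.0001 -0.0004  0.0004] t 27.7 w 0.0114 F [ 1.4 -0.6 -1.9]
```

View pics/w14.png

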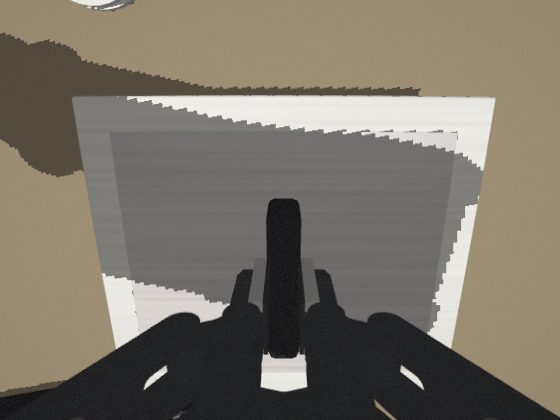

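Lid held level and square on the grip bar at (284,270). Aligning above the mouth.

Call:
send_rows --pt "0 -0.084 0.085 0.1 0 0 0" --pt "0 -0.084 0.085 0.22 0 0 0" --pt "0 -0.084 0.085 0.34 0 0 0" --pt "0 -0.084 0.085 0.42 0 0 0" --pt "0 -0.084 0.085 0.46 0 0 0" --pt "0 -0.084 0.085 0.46 0 0 0" --pt "0 -0.084 0.085 0.46 0 0 0" --pt "0 -0.084 0.085 0.46 0 0 0"

```text
clock: 28.37
tcp_pos: [0.508, -0.3917, 0.0875]
orientation: [2.42, 2.001, 0.001]
contact_force: [-0.2, -0.5, -2.9]
grip_width: 0.0115
```

```bash
python3 - <<'E'
from h import *
to([.5077,-.3898,.0715],79.2)
f=grab('top'); g=grab('side')
to([.5077,-.3898,.0715],79.2)
# lid sheet corners seen from top vs tin: expected rim centre
hsv=cv2.cvtColor(f['pixels'],cv2.COLOR_RGB2HSV)
m=((hsv[...,2]>135)&(hsv[...,1]<60)).astype(np.uint8)*255; q=proj(f,[(.5077,-.3898,.06)])[0].astype(int); print(q)
A=cv2.cvtColor(f['pixels'],cv2.COLOR_RGB2BGR)[q[1]-50:q[1]+50,q[0]-50:q[0]+50]
q=proj(g,[(.5077,-.3898,.045)])[0].astype(int); print(q)
B=cv2.cvtColor(g['pixels'],cv2.COLOR_RGB2BGR)[q[1]-50:q[1]+50,q[0]-50:q[0]+50]
cv2.imwrite('pics/c15.png',cv2.resize(np.hstack([A,B]),(800,400),interpolation=cv2.INTER_CUBIC))
E
```

```text
at [ 0.508  -0.3917  0.0875] shift [ 0.012 -0.004  0.106] turn [ 0.0005  0.0002 -0.0001] t 28.37 w 0.0115 F [-0.2 -0.5 -2.9]
at [ 0.5078 -0.392   0.0875] shift [ 0.014 -0.004  0.107] turn [ 0.0006  0.0002 -0.0002] t 28.47 w 0.0112 F [-0.2  0.4 -2.1]
[454 217]
[353 123]
```

Call:
send_rows --pt "0 0.013 -0.003 0 0 0 0" --pt "0 0.013 -0.003 0.02 0 0 0" --pt "0 0.013 -0.003 0.04 0 0 0" --pt "0 0.013 -0.003 0.06 0 0 0" --pt "0 0.013 -0.003 0.075 0 0 0" --pt "0 0.013 -0.003 0.075 0 0 0" --pt "0 0.013 -0.003 0.075 0 0 0"

```text
clock: 29.05
tcp_pos: [0.5069, -0.3896, 0.0747]
orientation: [-2.421, -2.001, 0.0]
contact_force: [0.3, 0.3, -2.4]
grip_width: 0.0111
```

```bash
python3 - <<'E'
from h import *
to([.5077,-.3898,.0715],79.2); print(r.get_obs()['moment'])
E
```

```text
at [ 0.5069 -0.3896  0.0747] shift [-0.     0.006  0.021] turn [-0.0002 -0.0001 -0.0002] t 29.05 w 0.0111 F [ 0.3  0.3 -2.4]
[0.03156759 0.02743779 0.04481578]
```

The lugs entered the mouth without contact force. Seat and release.

Call:
send_rows --pt "0 0 0 0.01 0 0 0" --pt "0 0 0 0.02 0 0 0" --pt "0 0 0 0.026 0 0 0" --pt "0 0 0 0.026 0 0 0" --pt "0 0 0 0.026 0 0 0"

```text
clock: 29.47
tcp_pos: [0.5072, -0.3898, 0.0716]
orientation: [2.421, 2.002, -0.0]
contact_force: [-0.7, 1.9, 3.3]
grip_width: 0.0114
```

Call:
send_rows --pt "0.4 0 0 0 0 0 0" --pt "0.4 0 0 0 0 0 0" --pt "0.4 0 0 0 0 0 0" --pt "0.4 0 0 0 0 0 0" --pt "0.4 0 0 0 0 0 0" --pt "0.4 0 0 -0.1 0 0 0" --pt "0.4 0 0 -0.3 0 0 0" --pt "0.4 0 0 -0.55 0 0 0" --pt "0.4 0 0 -0.8 0 0 0" --pt "0.4 0.5 0 -0.9 0 0 0" --pt "0.4 0.9 0 -0.9 0 0 0" --pt "0.4 0.9 0 -0.9 0 0 0" --pt "0.4 0.9 0 -0.9 0 0 0" --pt "0.4 0.9 0 -0.9 0 0 0"

```text
clock: 30.63
tcp_pos: [0.5342, -0.2516, 0.2071]
orientation: [2.413, 2.011, 0.004]
contact_force: [0.8, -0.8, -0.6]
grip_width: 0.0338
```

Call:
send_rows --pt "0.4 0.5 0 0 0 0 0" --pt "0.4 1 0 0 0 0 0" --pt "0.4 1 0 0 0 0 0" --pt "0.4 1 0 0 0 0 0" --pt "0.4 1 0 0 0 0 0" --pt "0.4 1 0 0 0 0 0"

```text
clock: 31.13
tcp_pos: [0.5609, -0.1091, 0.2061]
orientation: [2.419, 2.005, -0.0]
contact_force: [-0.5, -1.1, 1.2]
grip_width: 0.0341
```

```bash
python3 - <<'E'
from h import *
f=grab('top','tz.png'); g=grab('side')
H=cv2.resize(cv2.cvtColor(f['pixels'],cv2.COLOR_RGB2BGR)[120:300,60:520],(800,313),interpolation=cv2.INTER_CUBIC)
B=cv2.resize(cv2.cvtColor(g['pixels'],cv2.COLOR_RGB2BGR)[80:180,270:430],(448,280),interpolation=cv2.INTER_CUBIC)
o=np.zeros((593,800,3),np.uint8); o[:313]=H; o[313:,:448]=B; cv2.imwrite('pics/z.png',o)
hsv=cv2.cvtColor(f['pixels'],cv2.COLOR_RGB2HSV)
m=((hsv[...,2]>130)&(hsv[...,1]<60)).astype(np.uint8)*255
for c in cv2.findContours(m[:,380:520].copy(),cv2.RETR_EXTERNAL,cv2.CHAIN_APPROX_NONE)[0]:
    if cv2.contourArea(c)<1500: continue
    p=(ray(f,c.reshape(-1,2)+[380,0],.048)[:,:2]*1000).astype(np.float32); print(cv2.minAreaRect(p))
print('expected home bar ends side', proj(g,[(.5077,-.3898,z) for z in (.073,.083)]))
E
```

```text
((507.86962890625, -389.7294006347656), (162.92616271972656, 186.68502807617188), 79.23794555664062)
((987.3976440429688, -421.3551025390625), (123.4539794921875, 373.5169982910156), 2.703979253768921)
expected home bar ends side [[355.16993837 114.70441971]
 [355.59709551 111.46568267]]
```

View pics/z.png

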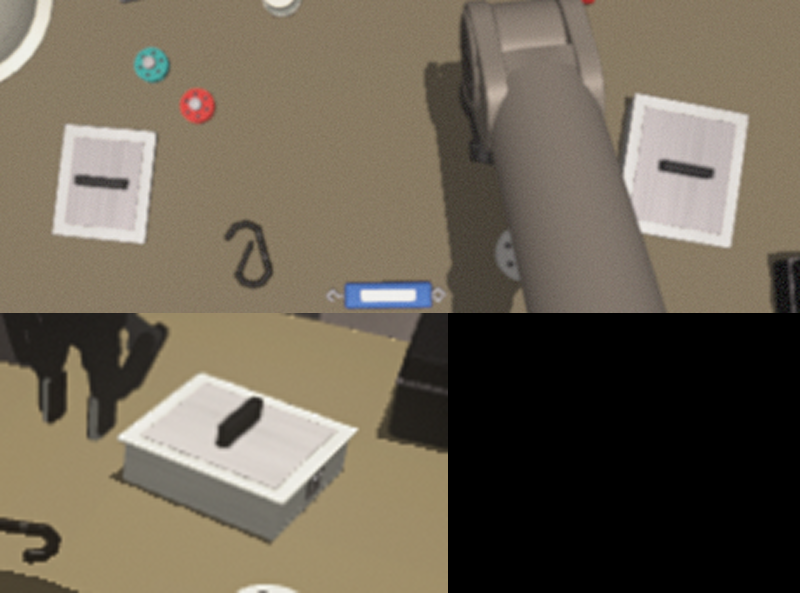

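Lid is flat on the rim, bar up, centred at (508,−390) mm and square to the tin. The arm touches nothing, so I'm handing in.

```bash
python3 -c "
from bench import r
print(r.hand_in())"
```

```text
the job is handed in; nothing more can be done
None
```

The haul kit is packed and handed in at about 31 s on the robot clock, well under the 112 s limit. The judging gave no verdict back.

- **Carabiner:** the closed-gate one lies flat, lengthwise in the big cell.
- **Pulley and swivel:** the smaller pulley stands boss-up in the far-left cell and the brass swivel eye stands upright in the far-right one. I checked all three items in wrist pictures before closing the tin.
- **Lid:** the fitting lid's lugs went into the mouth with no contact force. It seated with a light upward reaction of about 3 N, and the tool was at 71.6 mm against 71.2 mm calculated for fully home.
- **Final pictures:** the lid sits flat on the rim with its bar up, centred at (508, −390) mm and turned −10.8°, matching the tin. I never touched the damaged carabiners, the bigger pulley or the small lid. The no-gate carabiner and the bigger pulley were only partly in view at the end, because the arm hid them from above.

No check failed. The top and wrist cameras disagreed by 1–2 mm on positions, and I went with the wrist view.

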